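Dock the board carriage past its spring catch

TASK

Press the spring release bar down in the docking track behind the board carriage, and keep it fully down while you push the carriage over the catch pins until it is home against the end block. Then let the bar spring up, so that its pins lock the carriage in, and move away. Press and push gently with shut fingers: do not grip, lift or ram the carriage, and leave the other things on the bench alone.

Things in the scene. Friction and masses are not known exactly. Their poses are not given: they have to be found in the camera images.
- fixture: Docking track fixed to the bench: straight channel 280 mm long. Origin mid-track on the bench surface; y = -140 to +140 mm along it, +y the sliding direction, towards the black end block; x across; z up. Side walls: outer faces x = +-62 mm, 36 mm tall; thin lips over the carriage's edges at height 32 to 36 mm leave 90 mm free (x = +-45). A small board lies behind the end block.
- end_face (a point): Middle of the end block's face, where the carriage's nose stops: x = 0, y = +129 mm in the track's frame, 30 mm above the bench. The block is 124 mm wide, 44 mm tall.
- carriage: Loose board carriage, about 0.4 kg: aluminium plate 99 (x) x 80 (y) x 6 mm with a circuit board and a rear upright plate; axes as the track's. Origin at its underside's centre, sliding 24 mm above the bench; rear face at its y = -40, nose at +40 mm. In the track's frame: starts at y = -35 to -8, raised pins stop it at -5, past the pins from +85, home (on the end block) +89 mm. Slides with a few N.
- carriage_push (a point): Centre of the rear upright plate's back face, the place to push: the plate is 84 mm wide, 30 to 52 mm above the bench; this point is 41 mm above the bench and 40 mm behind the carriage's origin. Nothing on the carriage is higher than 52 mm.
- release_bar (a joint): How far the spring release bar is pressed down, in m: 0 up (start), 0.011 fully down at a firm stop. Bar and catch pins are one rigid part moving straight down; about 4 N starts it, 9 N holds it fully down, and it springs back. Flat steel bar, x = -15 to +15, y = -125 to +50 mm in the track's frame, passing beneath the carriage; top 20 mm above the bench when up, 9 mm when fully down.
- bar_tail (a point): Top of the bar's rear end, on its centre line: x = 0, y = -125 mm in the track's frame, 20 mm above the bench when up; moves down with the bar. From here forward to the carriage's rear face (50 to 77 mm at the start) the bar lies open to be pressed.
- catch_pins (a point): Midway between the tops of the two square catch pins (10 x 10 mm, at x = +-33, y = +40 mm in the track's frame); 31 mm above the bench when up; moves down with the bar. 56 mm free between the pins: shut fingers sliding along the bar fit between them. They clear the carriage's underside once the bar is down more than 7 mm; keep it down more than 8.
- heatsink: a loose finned aluminium heat sink, 40 x 40 x 28 mm; origin at the centre of its underside. To be left alone.
- capacitor: a loose black upright cylinder (capacitor), 25 mm across, 45 mm tall; origin at the centre of its underside. To be left alone.
- screwdriver: a loose screwdriver, 150 mm long, lying on the bench. To be left alone.
- logic_pod: a loose flat black instrument pod, 62 x 95 x 22 mm; origin at the centre of its underside. To be left alone.
- screw_jar: a loose clear jar, 50 mm across, 60 mm tall. To be left alone.
- mouse: a loose computer mouse, 100 x 58 x 32 mm. To be left alone.
- spool: a loose grey spool, 60 mm across, 40 mm tall. To be left alone.
There are look-alikes about, which are no part of the job. What is shaped like the carriage but blue is not meant.

How it is judged:
By the outcome, as a careful person would: the job done as asked, in the order asked, and still so for the second after the job is handed in, with the robot touching nothing.
It also fails if it takes over 38 s, if anything falls off the work surface, if the arm or the gripper's body presses on something with over 40 N, if the wrist force passes 120 N, or if a joint passes its speed limit or range.

ROBOT

A 6-joint arm with a two-finger parallel gripper is mounted at the origin on the work surface. World frame = base frame: x ahead of the robot, y to its left, z up, the work surface at z = 0. Lengths are in m, angles in rad, forces in N, time in s.
With the tool pointing down it reaches from about 0.25 to 0.775 m from the base axis. Payload 8.9 kg.
Tool frame: the origin (TCP) lies at the very end of the fingers, on their centre line; the grasp point (between the pads) lies 19 mm behind it; z points along the fingers, y is the line along which they close (so a half turn about z gives the same grasp; the last joint's range is limited). The gripper opens to 85 mm and grips with 20 to 120 N. Pads are 22 mm wide; open, the fingers measure 114 mm over their backs; the gripper's body (76 mm by 85 mm) begins 54 mm behind the grasp point. The pads swing forward as they close: fully open they stand 13 mm farther back than shut.
Start: joints at [-1.27, 0.291, -0.153, 1.127, 0, 1.431], TCP at [0.224, -0.475, 0.231] pointing down, gripper open.
Joint ranges: [-2.52, 2.52], [-0.91, 1.74], [-1.3, 1.37], [-1.96, 2.02], [-1.52, 1.47], [-3.14, 3.14]. Speed limits (rad/s): [2.22, 2.22, 2.79, 3.14, 3.14, 3.14].

INTERFACE

Orientations are given as [roll, pitch, yaw] about the fixed x, y, z axes, in that order (R = Rz(yaw) Ry(pitch) Rx(roll)).
In Python, from rig import robot gives the robot as it stands. Calls block until the motion is done:
- robot.move_ptp(position, orientation): joint-space move of the TCP to a pose.
- robot.move_straight(position, attitude=None, v=0.15, threshold=None): straight line of the TCP; attitude=None keeps the orientation; v is the mean speed in m/s. With threshold (N) it stops when the force on the tool has changed by that much, and returns True; else False.
- robot.set_joints(angles): joint-space move.
- robot.grip(opening, squeeze=None): finger opening in m; squeeze is the grip in N (None keeps the last); returns when the fingers have stopped.
- robot.pause(seconds).
- robot.ik(position, orientation): joint angles nearest the present ones, or None.
- robot.state(): the state.
- robot.grab_frame(name): name is "scene" or "side" or "wrist"; returns a dict with "color" (400x640x3 uint8, red, green, blue), "depth" (400x640 float32, m along the optical axis (not along the pixel's ray), 0 where there is no reading), "mtx" (3x3 intrinsics, pixels), "rvec" (rotation vector, rad) and "tvec" (3), from world to camera coordinates, as OpenCV has them. Camera axes: x right, y down, z forward; pixel columns grow to the right and rows downward; lengths in m; the calibration is good to about 2 mm. A picture is of the moment at which its call begins.
A pose or a line that the arm cannot do raises robot.IKError and nothing moves.
- robot.job_done(): hands the job in; it is judged then, once.
The state is a dict: "clock": time; "qpos": joint angles; "joint_velocities": joint speeds; "joint_efforts": joint torques, N m; "tool_pos": TCP position; "ee_rot": TCP orientation; "contact_force": force on the tool from outside, world axes, zero at the start; "torque": the same for the moment, N m; "grip_width": finger opening in m; "grip_force": force on a finger pad.
Only numpy, scipy, OpenCV 4.12 (cv2) and the standard library are available. Lean on these libraries where they do the work, as an engineer would, in place of code of your own. Each camera call takes 0.05 s, during which the arm holds its last target. There are 200 camera calls.

## Working session

There is one attempt and no reset: what is moved stays moved. The work goes in short steps, each a Python script; the robot and the scene stay as the last script left them, time stands still between calls to the robot, and variables do not carry over. Pictures are saved under pics/ and viewed, at most 10 in all, crops included, and the job is handed in when it is done.

```bash
mkdir -p pics; cat > h.py <<'E'
import numpy as np,cv2
from rig import robot
def frame(n):
    f=robot.grab_frame(n); R=cv2.Rodrigues(np.array(f['rvec'],float))[0]; t=np.array(f['tvec'],float).ravel()
    K=np.array(f['mtx']); d=f['depth']; v,u=np.mgrid[:d.shape[0],:d.shape[1]]
    P=np.stack([(u-K[0,2])/K[0,0]*d,(v-K[1,2])/K[1,1]*d,d],-1)
    W=(P-t)@R; W[d==0]=np.nan
    return f,W
def save(n,img): cv2.imwrite('pics/'+n,cv2.cvtColor(img,cv2.COLOR_RGB2BGR))
E
python3 - <<'E'
from h import *
for n in('scene','side'):
    f,W=frame(n); save(n+'0.png',f['color']); np.savez(n+'0.npz',W=W,c=f['color'],K=f['mtx'],r=f['rvec'],t=f['tvec'])
    print(n,-cv2.Rodrigues(np.array(f['rvec'],float))[0].T@np.ravel(f['tvec']))
print(robot.state())
E
```

```text
scene [ 1.11664864 -0.46495977  1.0791102 ]
side [0.29982578 0.85887094 0.80145534]
{'clock': 0.1, 'qpos': array([-1.27027211e+00,  2.91203582e-01, -1.54044184e-01,  1.12670899e+00,
       -2.36259444e-05,  1.43150369e+00]), 'joint_velocities': array([ 0.00018108, -0.00421361,  0.00192126,  0.00031106, -0.00074161,
        0.00086295]), 'joint_efforts': array([ 8.83582361e-04, -5.37976742e+01,  3.31918824e+01,  9.37116070e-03,
       -1.51491918e-04, -1.25652645e-05]), 'tool_pos': array([ 0.22341348, -0.47465578,  0.2308028 ]), 'ee_rot': array([-3.14044018e+00, -1.37719886e-04,  4.39816785e-01]), 'contact_force': array([-0.71765947,  0.48616514, -0.43880776]), 'torque': array([-0.00110341, -0.03609623, -0.00193457]), 'grip_force': 0.0, 'grip_width': 0.08534056539220858}
```

View pics/scene0.png

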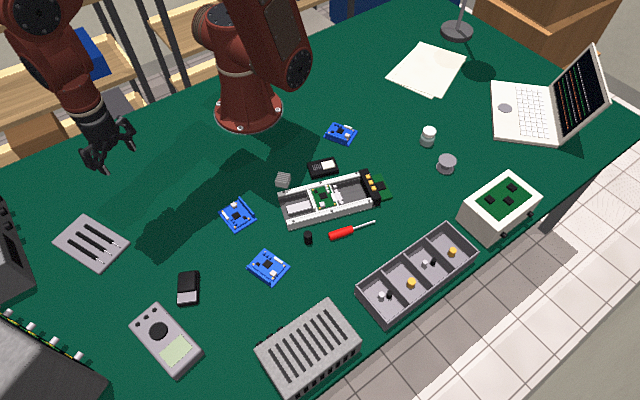

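View pics/side0.png

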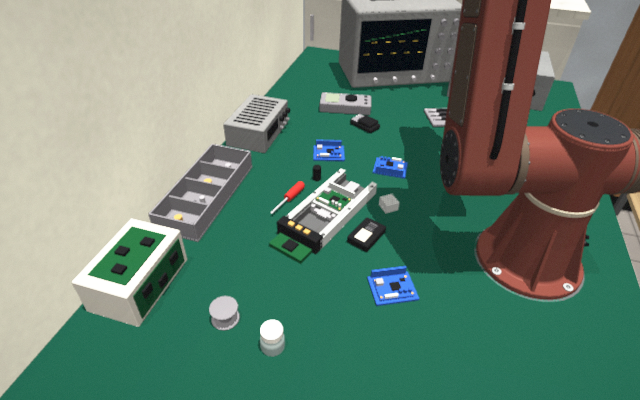

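The scene view shows the track at about (325,198) with its black end block at (373,187) and the carriage with a green board at about (322,195). The blue look-alikes are at (340,133), (237,214) and (268,266). I choose the carriage in the track. Next is a close crop, then a fit of the wall tops.

```bash
python3 - <<'E'
from h import *
a=np.load('scene0.npz');b=np.load('side0.npz')
c1=cv2.resize(a['c'][155:240,265:400],None,fx=5,fy=5,interpolation=cv2.INTER_CUBIC)[:, :675]
W=a['W'];Wb=b['W']
for p in[(283,205),(290,225),(372,178),(378,200),(300,210)]: print(p,W[p[1],p[0]].round(4))
m=[]
for w,r in((W,(155,240,265,400)),(Wb,(165,255,265,385))):
    q=w[r[0]:r[1],r[2]:r[3]].reshape(-1,3); q=q[np.isfinite(q[:,0])]
    s=q[(q[:,2]>.033)&(q[:,2]<.039)]; m.append(s); print(len(s),s[:,2].mean(),s.min(0),s.max(0))
    print(cv2.minAreaRect(s[:,:2].astype(np.float32)*1000))
# ortho height map 1mm/px, side+scene
cx,cy=np.median(m[0][:,:2],0); print(cx,cy)
out=np.zeros((600,800,3),np.uint8)
for k,(w,c,r) in enumerate(((W,a['c'],(140,250,255,410)),(Wb,b['c'],(155,265,255,395)))):
    q=w[r[0]:r[1],r[2]:r[3]].reshape(-1,3);cc=c[r[0]:r[1],r[2]:r[3]].reshape(-1,3)
    for p,col in zip(q,cc):
        if np.isfinite(p[0]):
            # right=-world y... rows: -x up
            u=int(200+400*k-(p[1]-cy)*1000);v=int(200-(p[0]-cx)*1000)
            if 400*k<=u<400*k+400 and 0<=v<400: cv2.circle(out,(u,v),1,col.tolist(),-1)
save('ortho.png',out[:400]); save('crop.png',c1)
E
```

```text
(283, 205) [ 0.4408 -0.1346 -0.0007]
(290, 225) [ 0.5299 -0.1653  0.0258]
(372, 178) [0.5302 0.1529 0.01  ]
(378, 200) [0.62   0.0986 0.0342]
(300, 210) [ 0.4973 -0.1078  0.0152]
1071 0.03593050249566679 [ 0.37409122 -0.17352684  0.03300403] [0.62025533 0.13408158 0.03898939]
((526.9229125976562, -18.198944091796875), (295.3441467285156, 229.92245483398438), 71.16583251953125)
1154 0.03531807117348801 [ 0.41278004 -0.16945421  0.03300179] [0.62004432 0.15075663 0.03899655]
((543.9667358398438, -19.004348754882812), (300.00537109375, 182.96148681640625), 71.69160461425781)
0.5189754861277535 -0.03029063521022291
```

View pics/crop.png

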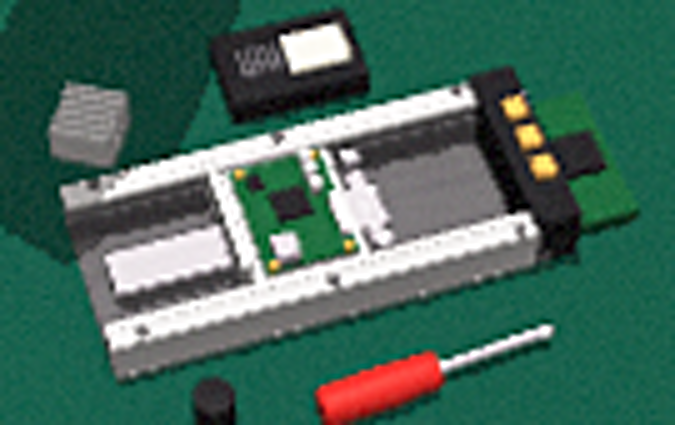

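View pics/ortho.png

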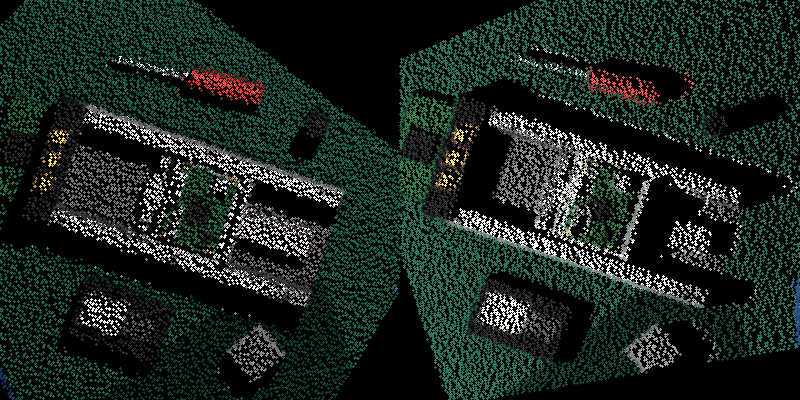

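The crop shows the carriage with its green board and white rear plate (about crop (235,225)) inside the track. Behind it is the light bar at (170,262), and the end block is at (525,165). The carriage is silver and green rather than blue, so the choice holds. Next is the pose fit.

```bash
cat > fit.py <<'E'
from h import *
from scipy.optimize import minimize
def pts(W,c,c0=(.535,-.02),r=.19):
    q=W.reshape(-1,3);k=np.isfinite(q[:,0])&(np.hypot(q[:,0]-c0[0],q[:,1]-c0[1])<r); return q[k],c.reshape(-1,3)[k].astype(int)
def loc(q,p):
    s,co=np.sin(p[2]),np.cos(p[2]);d=q[:,:2]-p[:2]
    return np.c_[d[:,0]*co+d[:,1]*s,-d[:,0]*s+d[:,1]*co,q[:,2]]
def cost(p,w,e):
    l=loc(w,p);ax=np.abs(l[:,0])
    ex=np.maximum(0,np.maximum(.045-ax,ax-.062))+np.maximum(0,np.maximum(-.140-l[:,1],l[:,1]-.129))
    m=loc(e,p); ee=np.maximum(0,.129-m[:,1])+np.maximum(0,np.abs(m[:,0])-.062)
    return np.minimum(ex,.006).mean()+np.minimum(ee,.006).mean()
E
python3 - <<'E'
from fit import *
for n in('scene','side','both'):
    D=[pts(np.load(k+'0.npz')['W'],np.load(k+'0.npz')['c']) for k in (('scene','side') if n=='both' else (n,))]
    q=np.vstack([d[0] for d in D]);c=np.vstack([d[1] for d in D])
    w=q[(c.min(1)>150)&(abs(q[:,2]-.036)<.003)]; e=q[(abs(q[:,2]-.044)<.003)&(c.max(1)<70)]
    best=min((minimize(cost,[x,y,t],args=(w,e),method='Nelder-Mead',options=dict(xatol=1e-5,fatol=1e-8,initial_simplex=np.array([[x,y,t],[x+.01,y,t],[x,y+.01,t],[x,y,t+.05]]))) for x in(.525,.54) for y in(-.03,-.01) for t in(-.27,-.33)),key=lambda r:r.fun)
    l=loc(q,best.x); print(n,best.x.round(4),best.fun,len(w),len(e))
    lw=loc(w,best.x);print(' wall x/y pct',np.percentile(lw[:,0],[1,99]).round(4),np.percentile(lw[:,1],[1,99]).round(4),'block',np.percentile(loc(e,best.x)[:,1],[2,98]).round(4))
    p=l[(l[:,2]>.047)&(l[:,2]<.056)&(abs(l[:,0])<.042)&(l[:,1]<.0)];print(' plate top y',np.percentile(p[:,1],[2,50,98]).round(4),len(p),p[:,2].mean())
    p=l[(l[:,2]>.015)&(l[:,2]<.025)&(abs(l[:,0])<.03)&(l[:,1]<-.06)&(l[:,1]>-.135)&(c.min(1)>150)];print(' bar x,y,z',np.percentile(p,[3,97],axis=0).round(4),len(p))
E
```

```text
scene [ 0.5133 -0.0232 -0.3226] 0.001531298188750668 700 227
 wall x/y pct [-0.0616  0.0623] [-0.1364  0.1266] block [-0.0993  0.1579]
 plate top y [-0.0516 -0.0486 -0.0162] 54 0.05099510685953092
 bar x,y,z [[-0.0141 -0.1224  0.016 ]
 [ 0.0142 -0.0626  0.0231]] 175
side [ 0.5134 -0.0213 -0.3206] 0.0011233625329296994 692 267
 wall x/y pct [-0.0621  0.0617] [-0.1336  0.1217] block [-0.0985  0.1617]
 plate top y [-0.0514 -0.0458 -0.0416] 67 0.04982656331855608
 bar x,y,z [[-0.0148 -0.1229  0.0159]
 [ 0.0127 -0.0868  0.0205]] 85
both [ 0.5131 -0.0231 -0.3216] 0.001310855502264388 1392 494
 wall x/y pct [-0.0621  0.0621] [-0.1346  0.1251] block [-0.0974  0.1628]
 plate top y [-0.0516 -0.0461 -0.0205] 122 0.05033206392409291
 bar x,y,z [[-0.0144 -0.1219  0.0159]
 [ 0.0138 -0.0629  0.0228]] 260
```

Both cameras agree on the track pose within 2 mm. The rear plate is at about y=-51 mm, which puts the carriage at about -11, within its start range. The bar measures ±14 mm wide and 20 mm high, as given. Next I shut the fingers, approach, and press at y=-95.

```bash
cat > t.py <<'E'
from fit import *
P=np.array([.5132,-.0227,-.3216]); O=[np.pi,0,P[2]+np.pi/2]
ax=np.array([-np.sin(P[2]),np.cos(P[2])])
def w(y,z,x=0): return [*(P[:2]+ax*y+x*np.array([ax[1],-ax[0]])),z]
def st(m=''):
    s=robot.state();l=loc(np.array([s['tool_pos']]),P)[0];f=s['contact_force']
    print(m,'t%.2f'%s['clock'],'loc',(l*1000).round(1),'F along %.1f z %.1f side %.1f'%(f[:2]@ax,f[2],f[0]*ax[1]-f[1]*ax[0]),flush=True)
    return l
E
python3 - <<'E'
from t import *
for y,z in((-.095,.12),(-.095,.005),(.045,.005)): print(robot.ik(w(y,z),O))
robot.grip(0.0,20)
robot.move_ptp(w(-.095,.12),O); st('above')
robot.move_straight(w(-.095,.035),v=.1); st()
print(robot.move_straight(w(-.095,.004),v=.012,threshold=18)); st('pressed')
f,W=frame('side'); save('press.png',cv2.resize(f['color'][150:270,250:400],None,fx=4,fy=4))
st()
E
```

```text
[-0.37686623  0.33204418 -0.41008379  0.82866835  0.          1.5155301 ]
[-0.37686623  0.49072329 -0.53698143  0.54309161  0.          1.5155301 ]
[-0.10067423  0.53450318 -0.4505833   0.58570985  0.          1.79172209]
above t2.55 loc [  0.5 -95.8 120.3] F along 0.1 z -0.5 side 0.0
 t3.55 loc [  0.5 -95.1  35.5] F along 0.3 z 1.1 side -0.4
True
pressed t5.52 loc [  0.1 -95.    8.9] F along -0.2 z 11.1 side -2.9
 t5.57 loc [  0.1 -95.    8.9] F along -1.2 z 11.3 side -1.7
```

View pics/press.png

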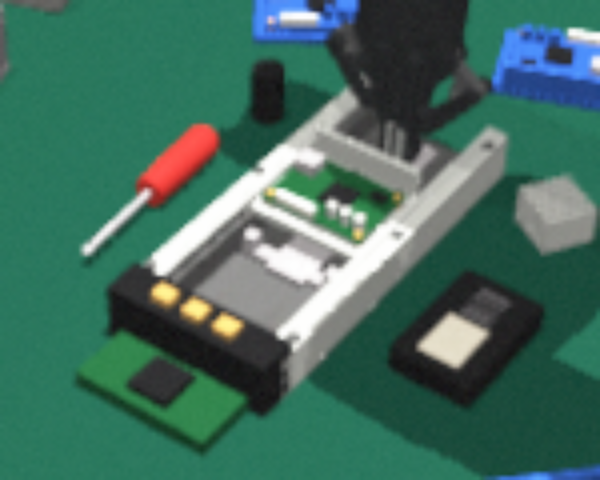

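The picture shows the shut fingers inside the channel on the bar, behind the rear plate and clear of the walls. Tool height is 8.9 mm, so the bar is fully down. I'll add some holding force, then push.

```bash
python3 - <<'E'
from t import *
robot.move_straight(w(-.095,.0065),v=.005,threshold=10); l=st('hold')
r=robot.move_straight(w(-.068,.0065),v=.03,threshold=20); st('near %s'%r)
r=robot.move_straight(w(-.045,.0065),v=.02,threshold=20); st('contact? %s'%r)
E
```

```text
hold t5.82 loc [  0.1 -95.    8.9] F along 0.6 z 10.9 side -2.7
near True t6.40 loc [  1.9 -82.4   9. ] F along 1.2 z 8.0 side -1.7
contact? True t7.51 loc [  2.9 -64.    9.1] F along -0.6 z 8.0 side -1.4
```

```bash
python3 - <<'E'
from t import *
print((robot.state()['ee_rot']-np.array(O)).round(4))
for z in(.0085,.0075):
    robot.move_straight(w(-.064,z),O,v=.01); st('z%.4f'%z); print((robot.state()['ee_rot']-np.array(O)).round(4))
E
```

```text
[-0.0062  0.0137 -0.0037]
z0.0085 t7.89 loc [  2.8 -64.1   9.6] F along 0.5 z 7.9 side 4.0
[-0.005  -0.0001 -0.0002]
z0.0075 t8.14 loc [  2.8 -64.1   8.9] F along -0.5 z 13.2 side 2.1
[-0.0052  0.0001 -0.0001]
```

```bash
python3 - <<'E'
from t import *
robot.move_straight(w(-.064,.0068),O,v=.01); st('hold')
for y in(-.058,-.05,-.035,-.02):
    robot.move_straight(w(y,.0068),O,v=.03); l=st('y%.3f'%y)
    if l[2]>.0105: print('bar rising');break
f,W=frame('side'); save('push.png',cv2.resize(f['color'][150:270,250:400],None,fx=4,fy=4))
E
```

```text
hold t8.39 loc [  2.8 -64.1   8.8] F along -1.3 z 22.6 side -0.7
y-0.058 t8.74 loc [  3.  -61.    8.8] F along -16.7 z 23.9 side -1.1
y-0.050 t9.16 loc [  3.1 -53.2   8.8] F along -16.4 z 24.1 side 0.1
y-0.035 t9.81 loc [  3.2 -38.4   8.9] F along -17.9 z 24.8 side -0.3
y-0.020 t10.46 loc [  3.2 -23.4   8.9] F along -19.6 z 25.3 side -0.3
```

View pics/push.png

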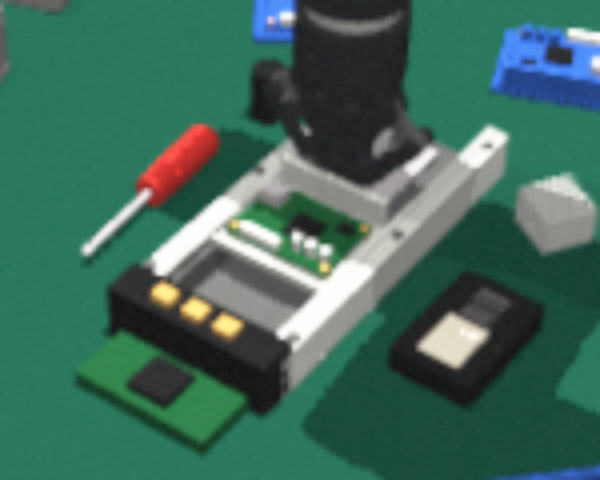

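The picture shows the carriage moving toward the end block with the bar held down at 8.9 mm and steady forces, and the fixture undisturbed. I'll go on and finish in small steps until it stops.

```bash
python3 - <<'E'
from t import *
robot.move_straight(w(.03,.0068),O,v=.035); l=st('30')
y=.03
while y<.052:
    y+=.002; robot.move_straight(w(y,.0068),O,v=.012); n=st('%.3f'%y)
    if n[1]-l[1]<.001: break
    l=n
f,W=frame('side'); save('home.png',cv2.resize(f['color'][150:270,250:400],None,fx=4,fy=4))
E
```

```text
30 t12.08 loc [ 2.9 26.4  8.9] F along -20.7 z 26.1 side 0.6
0.032 t12.40 loc [ 2.9 28.6  8.9] F along -18.3 z 25.4 side 1.2
0.034 t12.72 loc [ 2.9 30.6  8.9] F along -19.8 z 26.7 side 0.0
0.036 t13.03 loc [ 2.9 32.6  8.8] F along -18.8 z 25.6 side 0.1
0.038 t13.35 loc [ 2.9 34.6  8.9] F along -20.0 z 25.5 side 1.1
0.040 t13.67 loc [ 2.8 36.6  8.8] F along -20.0 z 26.0 side 0.2
0.042 t13.98 loc [ 2.7 37.2  8.8] F along -26.8 z 28.1 side 1.0
```

View pics/home.png

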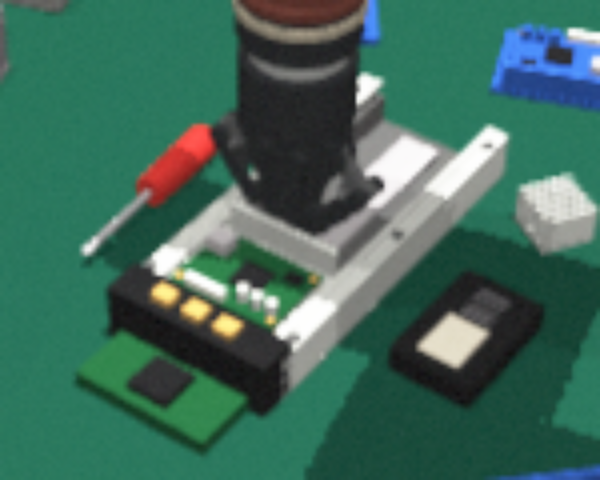

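The carriage nose is against the end block: motion stopped at 37.2 mm against an expected 38, with the force rising. I'll back off a little with the bar still down, then lift straight up.

```bash
python3 - <<'E'
from t import *
robot.move_straight(w(.034,.0072),O,v=.02); l=st('back')
robot.move_straight(w(l[1],.028,l[0]),O,v=.03); st('up')
robot.move_straight(w(l[1],.16,l[0]),O,v=.12); st('clear')
robot.move_ptp(w(-.24,.24),O); st('away')
f,W=frame('side'); save('end.png',cv2.resize(f['color'][150:270,250:400],None,fx=4,fy=4))
f2,W2=frame('scene'); save('end2.png',cv2.resize(f2['color'][155:240,265:400],None,fx=5,fy=5))
for X,f_ in((W,f),(W2,f2)):
    q,c=pts(X,f_['color']);l=loc(q,P)
    p=l[(l[:,2]>.048)&(l[:,2]<.056)&(abs(l[:,0])<.042)&(l[:,1]>.03)&(l[:,1]<.1)];print('plate y',np.percentile(p[:,1],[5,50]).round(4),len(p))
    p=l[(abs(l[:,0])<.012)&(l[:,1]>-.115)&(l[:,1]<.02)];print('bar z',np.median(p[:,2]).round(4))
    for s in(-1,1):
        p=l[(abs(l[:,0]-s*.033)<.004)&(abs(l[:,1]-.04)<.004)];print('pin',s,np.round(np.percentile(p[:,2],[50,90]) if len(p) else [],4))
E
```

```text
back t14.58 loc [ 2.8 36.   9. ] F along 8.6 z 15.2 side 1.0
up t15.43 loc [ 2.5 35.9 27.7] F along -0.2 z 0.4 side -0.3
clear t16.68 loc [  2.3  35.9 159.3] F along -0.6 z 0.1 side 0.4
away t17.79 loc [-1.000e-01 -2.391e+02  2.395e+02] F along -0.5 z -0.2 side -0.0
plate y [0.0524 0.0561] 55
bar z 0.018
pin -1 [0.0289 0.0291]
pin 1 []
plate y [0.0491 0.0522] 52
bar z 0.0186
pin -1 [0.0294 0.0327]
pin 1 [0.0302 0.0341]
```

View pics/end2.png

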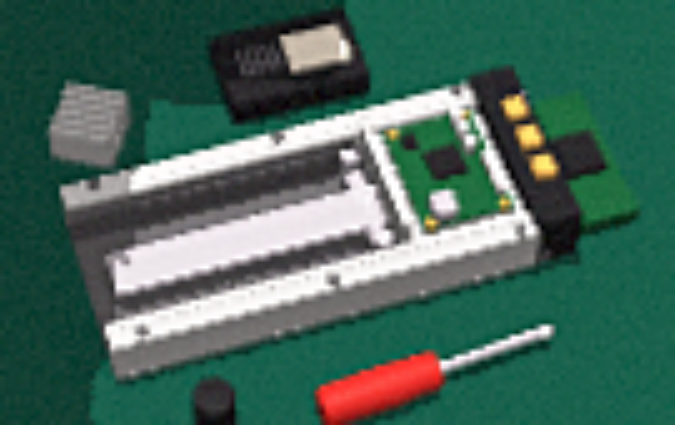

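The picture shows the carriage against the end block. Both pins are up behind it at (350,157) and (380,235), the bar is raised, and nothing else has moved.

```bash
python3 -c "
from rig import robot
print(robot.job_done())"
```

```text
the job is handed in; nothing more can be done
None
```

The carriage is home against the end block, the bar has sprung up with both pins behind the carriage, the arm is clear, and the job was handed in at about 18 s on the robot's clock.

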